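# Stir the beads and hang up the paddle

### The arm

A 6-joint arm with a two-finger parallel gripper is mounted at the origin on the work surface. World frame = base frame: x ahead of the robot, y to its left, z up, the work surface at z = 0. Lengths are in m, angles in rad, forces in N, time in s.
With the tool pointing down it reaches from about 0.325 to 0.9 m from the base axis. Payload 6.1 kg.
Tool frame: the origin (TCP) lies between the finger pads; the fingertips stand 17 mm ahead of it and the grasp point (between the pads) lies 2 mm behind it; z points along the fingers, y is the line along which they close (so a half turn about z gives the same grasp; the last joint's range is limited). The gripper opens to 85 mm and grips with 20 to 120 N. Pads are 22 mm wide; open, the fingers measure 114 mm over their backs; the gripper's body (76 mm by 85 mm) begins 54 mm behind the grasp point. The pads swing forward as they close: fully open they stand 13 mm farther back than shut.
Start: joints at [-1.25, 0.22, 1.526, -0, 1.395, -0.126], TCP at [0.27, -0.564, 0.248] pointing down, gripper open.
Joint ranges: [-2.98, 2.98], [-0.91, 2.08], [0.09, 2.57], [-1.24, 4.39], [0.2, 2.65], [-2.68, 2.68]. Speed limits (rad/s): [2.57, 2.57, 3.01, 3.14, 3.14, 3.14].

### API

Orientations are given as a unit quaternion [x, y, z, w].
In Python, from workcell import ctrl gives the robot as it stands. The module is installed in compiled form; this text tells all that it offers.
- The arm moves only by the tool step_arm, never from a script. Its argument "steps" is a list of rows, each an object with "rot": the turn, a rotation vector about the tool's x, y, z in rad, a list of three; "travel": the shift along the tool's x, y, z in mm, a list of three; "gripper": the finger opening in mm, from 0 to 85.4. A call has 1 to 10 rows; each row shifts and turns the commanded pose from where the row before left it, along the tool's axes as they then stand; what a row does not reach is not made up. A row lasts 1/8 s, in which the tool goes at most 62.5 mm and 10.7 degrees, less where a joint would pass 70% of its speed; a pose out of reach is approached as far as the arm can. A call with a gripper value outside its range is refused whole. The fingers move at their own pace and stop on an object; "newtons" is the grip in N (left out, the last holds). Time passes only in rows, so rows that do not move let the fingers close. It gives the time, the measured TCP pose, the force, the opening and the grip force at its end, in the units of the state.
- ctrl.get_obs(): the state, without advancing time (a new reading comes with each control period).
- ctrl.snapshot(name): name is "scene" or "top" or "wrist"; returns a dict with "pixels" (420x560x3 uint8, red, green, blue), "z_map" (420x560 float32, m along the optical axis (not along the pixel's ray), 0 where there is no reading), "fov_y" (degrees; the focal length in pixels is half the picture's height over the tangent of half this angle, whatever the lens; pixels are square), "cx", "cy" (the principal point, pixels), "origin" and "attitude" of the camera in the world. Camera axes: x right, y up, looking along -z (the intrinsics and any distortion apply to the point x, -y, -z); pixel columns grow to the right and rows downward; lengths in m; the calibration is good to about 2 mm. A picture is of the moment at which its call begins.
- ctrl.sign_off(): hands the job in; it is judged then, once.
The state is a dict: "time_s": time; "q": joint angles; "joint_vel": joint speeds; "effort": joint torques, N m; "position": TCP position; "tool_rot": TCP orientation; "wrist_force": force on the tool from outside, world axes, zero at the start; "moment": the same for the moment, N m; "grip_width": opening from 0.0 (shut) to 1.0 (fully open); "gripper_force": force on a finger pad.
Only numpy, scipy, OpenCV 4.12 (cv2) and the standard library are available. Lean on these libraries where they do the work, as an engineer would, in place of code of your own. Each camera call takes 0.05 s, during which the arm holds its last target. There are 200 camera calls.

### The job

Lift the stirring paddle out of its dark wooden block and stir the beads in the white tub with its foot, round and round, until nearly all of them lie 2 cm or more from where they were. Then hang the paddle by its orange loop on the hook of the blue stand and leave it hanging there at rest. Spill no bead, and leave the other things on the bench where they are.

Things in the scene. Friction and masses are not known exactly. Their poses are not given: they have to be found in the camera images.
- paddle: Loose paddle, 198 mm tall, about 0.12 kg. Origin: middle of the foot's underside, z up. Square wooden foot 22 x 22 mm, z 0-62 mm; shaft of 14 mm diameter to z 104; orange loop in the y-z plane, of 8 mm bar, opening 46 mm wide, z 108-158, flat pad (14 x 24 mm) under its top; orange grip block on top, 20 (x) x 24 mm (y), z 162-198.
- paddle_eye (a point): The top of the opening of the paddle's loop: underside of its pad, on the paddle's axis, 158 mm above its origin.
- holder: Fixed dark wooden block, 70 x 100 x 60 mm high, origin under its centre, with a square socket in its top (25 mm wide, 50 mm deep) in which the paddle's foot stands (bottom of the foot 10 mm above the table).
- tub: Fixed white round open tub that holds the beads. Origin under its centre on the table; 70 mm high, outer radius 77 mm at the rim, inner radius 71 to 73 mm, inner floor 5 mm above the table.
- hook_stand: Fixed blue stand with a red hook. Origin under the centre of its round base (radius 55 mm, 14 mm high). Post of radius 8 mm, 217 mm high; a level flat red bar, 12 mm wide, from 201 to 209 mm high, leaves the post towards the stand's -x and ends 80 mm from the post's axis in an upturned tip, 227 mm high.
- hook_seat (a point): Top of the hook's level bar, half way between post and tip: 40 mm from the post's axis towards the stand's -x, 209 mm above the table. Axes as the stand's.
- hook_tip (a point): Top of the upturned tip of the hook, 77 mm from the post's axis, 227 mm above the table.
- bead0_center (a point): Centre of a loose blue bead in the tub: ball of 26 mm diameter, 12 g.
- bead1_center (a point): Centre of a loose blue bead in the tub: ball of 26 mm diameter, 12 g.
- bead2_center (a point): Centre of a loose blue bead in the tub: ball of 26 mm diameter, 12 g.
- bead3_center (a point): Centre of a loose blue bead in the tub: ball of 26 mm diameter, 12 g.
- bead4_center (a point): Centre of a loose yellow bead in the tub: ball of 26 mm diameter, 12 g.
- bead5_center (a point): Centre of a loose yellow bead in the tub: ball of 26 mm diameter, 12 g.
- bead6_center (a point): Centre of a loose yellow bead in the tub: ball of 26 mm diameter, 12 g.
- bead7_center (a point): Centre of a loose yellow bead in the tub: ball of 26 mm diameter, 12 g.
- jar_red: Bystander: clear jar with red cap, 60 mm diameter, 75 mm high; origin under its centre.
- jar_green: Bystander: white jar with green cap, 60 mm diameter, 85 mm high; origin under its centre.
- brush: Bystander: flat brush with blue handle, 200 mm long, lying; origin under its middle.
- lids: Bystander: flat stack of three round lids, 72 mm diameter, 21 mm high; origin under its centre.
- magnifier: Bystander: black magnifying glass lying flat, lens ring 90 mm, handle 100 mm towards its -x; origin under the lens centre.
Mind the look-alikes: they are no part of the job. What is shaped like the paddle but purple or yellow is not meant.

How it is judged:
By the outcome, as a careful person would: the job done as asked, in the order asked, and still so for the second after the job is handed in, with the robot touching nothing.
It also fails if it takes over 64 s, if anything falls off the work surface, if the arm or the gripper's body presses on something with over 40 N, if the wrist force passes 120 N, or if a joint passes its speed limit or range.

## Working session

There is one attempt and no reset: what is moved stays moved. The work goes in short steps, Python scripts to look and compute and a tool call to move; the robot and the scene stay as the last step left them, time stands still between calls to the robot, and variables do not carry over. Pictures are saved under pics/ and viewed, at most 10 in all, crops included, and the job is handed in when it is done.

Besides the shell and the picture viewer there is one more tool, called after "Call:" by a JSON object that holds its "fn" and its "kwargs". step_arm: Moves the arm, as the interface text tells. Its arguments: {"type":"object","properties":{"steps":{"type":"array"},"newtons":{"type":"number"}},"required":["steps"]}

```bash
mkdir -p pics; cat > h.py <<'E'
import numpy as np, cv2
from scipy.spatial.transform import Rotation as R
from workcell import ctrl
def snap(n):
    return ctrl.snapshot(n)
def cloud(s):
    z=s['z_map']; h,w=z.shape; f=h/2/np.tan(np.radians(s['fov_y'])/2)
    u,v=np.meshgrid(np.arange(w),np.arange(h))
    p=np.stack([(u-s['cx'])/f*z,-(v-s['cy'])/f*z,-z],-1)
    a=np.array(s['attitude']); M=R.from_quat(a).as_matrix() if a.size==4 else a.reshape(3,3)
    P=p@M.T+np.array(s['origin']); P[z==0]=np.nan
    return P
def save(n,img,k=1): cv2.imwrite('pics/'+n,cv2.resize(img[:,:,::-1],None,fx=k,fy=k,interpolation=cv2.INTER_CUBIC))
E
python3 - <<'E'
from h import *
for n in('scene','top'):
    s=snap(n); save(n+'0.png',s['pixels']); np.savez(n+'0.npz',P=cloud(s),I=s['pixels'])
    print(n,{k:s[k] for k in s if k not in('pixels','z_map')})
print(ctrl.get_obs())
E
```

```text
scene {'fov_y': 56.43768443272834, 'cx': 279.47802961312345, 'cy': 203.95833278244893, 'origin': array([ 1.01157448, -0.18203236,  0.93801256]), 'attitude': array([0.21468569, 0.18611971, 0.63058775, 0.72223861])}
top {'fov_y': 56.020525952709995, 'cx': 281.657036729589, 'cy': 208.01352368316583, 'origin': array([ 0.43309834, -0.08695205,  1.09892684]), 'attitude': array([ 0.02573395, -0.03410324, -0.70323844,  0.70966924])}
{'time_s': 0.1, 'q': array([-1.25013842e+00,  2.21162434e-01,  1.52748454e+00, -3.12624233e-05,
        1.39469401e+00, -1.26121413e-01]), 'joint_vel': array([ 0.00103304, -0.00187276, -0.00211296, -0.00052618, -0.00037279,
       -0.00018085]), 'effort': array([ 1.44207839e-03, -4.98242462e+01, -3.90548015e+01, -7.02256148e-05,
        5.69428739e-03, -1.22735887e-05]), 'position': array([ 0.26985355, -0.56317723,  0.24730565]), 'tool_rot': array([ 9.75151138e-01,  2.21538923e-01, -1.00208524e-04, -8.68535704e-04]), 'wrist_force': array([0.28678313, 0.67787578, 0.73555374]), 'moment': array([-0.05638503,  0.00277952, -0.02462745]), 'gripper_force': 0.0, 'grip_width': 0.9963282950792545}
```

View pics/scene0.png

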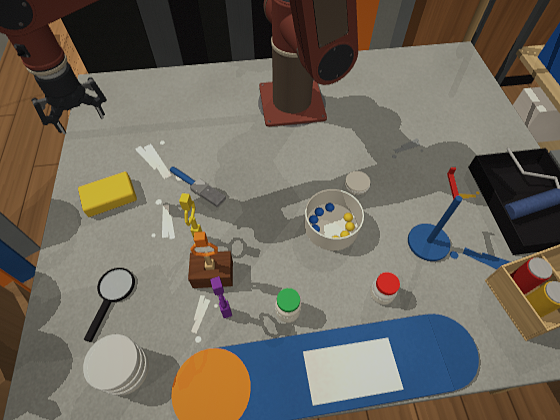

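View pics/top0.png

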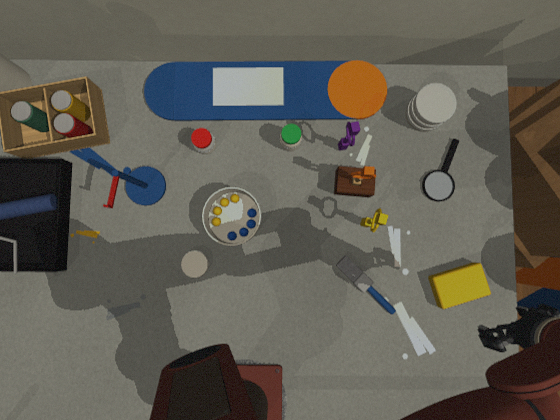

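Candidates for the paddle:
- Orange one in the dark block: scene (203,243), top (363,173).
- Yellow look-alike: scene (190,212), top (375,219).
- Purple look-alike: scene (220,298), top (348,135).

I choose the orange one in the block. In the top view the tub is at (232,216), the blue stand's base at (147,185) and its red hook at about (112,192).

```bash
python3 - <<'E'
from h import *
A=np.load('scene0.npz');B=np.load('top0.npz')
a=A['I'][180:330,150:270];b=B['I'][110:260,300:420]
save('crop.png',np.hstack([a,b]),3)
for n,D in(('scene',A),('top',B)):
    P,I=D['P'],D['I']; hsv=cv2.cvtColor(I,cv2.COLOR_RGB2HSV); H,S,V=[hsv[...,i].astype(int) for i in range(3)]
    print(n)
    box=lambda x0,x1,y0,y1:(P[...,0]>x0)&(P[...,0]<x1)&(P[...,1]>y0)&(P[...,1]<y1)
    def rep(nm,m):
        q=P[m]; 
        if len(q): print(nm,len(q),'mean',q.mean(0).round(4),'min',q.min(0).round(4),'max',q.max(0).round(4))
    for nm,(c,r) in (dict(or_=(203,243),tub=(335,220),base=(428,242),hook=(453,180)) if n=='scene' else dict(or_=(363,173),yel=(375,219),pur=(348,135),tub=(232,216),base=(147,185),hook=(112,192),green=(291,133))).items():
        print(nm,P[r,c].round(4))
    org=(H>=4)&(H<=16)&(S>170)&(V>110)&(P[...,2]>.09)&(P[...,2]<.25)
    rep('orange',org)
    q=P[org]; top=q[q[:,2]>q[:,2].max()-.008]; print('griptop',top.mean(0),cv2.minAreaRect((top[:,:2]*1000).astype(np.float32)))
    lp=q[(q[:,2]<.16)]; 
    if len(lp)>5: print('loop',cv2.minAreaRect((lp[:,:2]*1000).astype(np.float32)))
    red=((H<4)|(H>174))&(S>150)&(P[...,2]>.15)&(P[...,2]<.26)&(P[...,1]>0)
    rep('redhook',red); q=P[red]; l=cv2.fitLine((q[q[:,2]<.215][:,:2]).astype(np.float32),cv2.DIST_HUBER,0,.01,.01);print(l.ravel())
    print('hooktip',q[q[:,2]>.22].mean(0) if (q[:,2]>.22).any() else None)
    blue=(H>95)&(H<120)&(S>120)
    rep('base',blue&(P[...,2]>.009)&(P[...,2]<.017)); 
    rep('post',blue&(P[...,2]>.205)&(P[...,1]>0)&(P[...,2]<.225))
E
```

```text
scene
or_ [ 0.6064 -0.2906  0.189 ]
tub [0.4845 0.047  0.0052]
base [0.589  0.2748 0.014 ]
hook [0.5299 0.2916 0.2076]
orange 292 mean [ 0.6011 -0.286   0.1731] min [ 0.5687 -0.3235  0.1032] max [0.7043 0.4517 0.2122]
griptop [ 0.59803302 -0.28321375  0.20840278] ((588.1307983398438, -9.42987060546875), (18.961936950683594, 595.1587524414062), 1.931536078453064)
loop ((647.9632568359375, 64.43023681640625), (782.204345703125, 7.432846546173096), 82.21686553955078)
redhook 181 mean [0.5358 0.2864 0.211 ] min [0.5063 0.2742 0.2032] max [0.5775 0.2985 0.2301]
[ 0.9741072  -0.22608672  0.545703    0.28331602]
hooktip [0.50945863 0.29181182 0.22577662]
base 13984 mean [0.8402 0.0349 0.0126] min [ 0.2496 -0.4064  0.009 ] max [0.9478 0.5638 0.017 ]
post 46 mean [0.5872 0.2772 0.2141] min [0.5794 0.2711 0.205 ] max [0.5926 0.2854 0.2197]
top
or_ [ 0.5925 -0.2845  0.1993]
yel [ 0.4881 -0.3187  0.1689]
pur [ 0.7067 -0.2668  0.1084]
tub [0.5025 0.038  0.0044]
base [0.5851 0.2722 0.0159]
hook [0.5414 0.2868 0.2078]
green [ 0.7171 -0.1214  0.0838]
orange 135 mean [ 0.5953 -0.2897  0.1836] min [ 0.523  -0.3244  0.1173] max [0.6053 0.2873 0.2125]
griptop [ 0.595615   -0.28847333  0.20845768] ((564.8703002929688, -9.1854248046875), (20.166507720947266, 598.4306640625), 6.114276885986328)
loop ((597.2630004882812, -295.956787109375), (56.81825256347656, 7.792081832885742), 86.9025650024414)
redhook 190 mean [0.5413 0.2856 0.2093] min [0.5072 0.2746 0.2028] max [0.5781 0.2976 0.2284]
[ 0.98530316 -0.17081471  0.53897494  0.28598657]
hooktip [0.50897856 0.29177793 0.22675344]
base 8071 mean [0.8165 0.0483 0.0123] min [ 0.2433 -0.5834  0.009 ] max [0.95  0.666 0.017]
post 42 mean [0.5843 0.2778 0.2155] min [0.5787 0.2706 0.2063] max [0.5903 0.2856 0.2201]
```

View pics/crop.png

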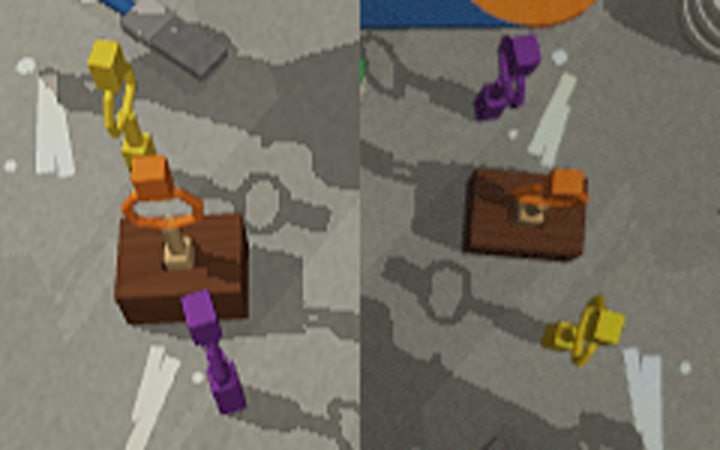

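The crop confirms the choice: the orange paddle stands upright in the dark block (left half, foot at about (178,250)). The yellow and purple ones stand free. Next I take the precise measurements.

```bash
python3 - <<'E'
from h import *
from scipy.optimize import least_squares
for n in('scene','top'):
    D=np.load(n+'0.npz');P,I=D['P'],D['I']; hsv=cv2.cvtColor(I,cv2.COLOR_RGB2HSV); H,S,V=[hsv[...,i].astype(int) for i in range(3)]
    print(n)
    def box(x0,x1,y0,y1,z0,z1): return (P[...,0]>x0)&(P[...,0]<x1)&(P[...,1]>y0)&(P[...,1]<y1)&(P[...,2]>z0)&(P[...,2]<z1)
    o=box(.56,.64,-.34,-.23,.1,.25)
    t=P[o&(P[...,2]>.2035)]; print('griptop',len(t),t.mean(0).round(4),t.min(0).round(4),t.max(0).round(4),cv2.minAreaRect((t[:,:2]*1000).astype(np.float32)))
    l=P[o&(P[...,2]>.112)&(P[...,2]<.16)]; f=cv2.fitLine(l[:,:2].astype(np.float32),cv2.DIST_HUBER,0,.001,.001).ravel();print('loop',f,l.min(0),l.max(0),np.degrees(np.arctan2(f[1],f[0])))
    hd=P[box(.5,.7,-.4,-.2,.055,.064)]; print('holder',cv2.minAreaRect((hd[:,:2]*1000).astype(np.float32)))
    rim=P[box(.38,.62,-.08,.15,.066,.076)]; c=least_squares(lambda v:np.hypot(rim[:,0]-v[0],rim[:,1]-v[1])-v[2],[.5,.04,.075],loss='soft_l1',f_scale=.002).x;print('tub',c.round(4))
    b=P[box(.5,.7,.18,.36,.011,.018)&(H>95)&(H<120)]; print('base',cv2.minEnclosingCircle((b[:,:2]*1000).astype(np.float32)))
    for nm,m in(('blue',(H>100)&(H<128)&(S>120)),('yel',(H>18)&(H<35)&(S>120))):
        m=m&box(.40,.6,-.04,.12,.012,.045)
        k,lab,st,ce=cv2.connectedComponentsWithStats(m.astype(np.uint8))
        for i in range(1,k):
            if st[i,4]<8: continue
            q=P[lab==i]; cc=least_squares(lambda v:np.linalg.norm(q-[v[0],v[1],.018],axis=1)-.013,q.mean(0)[:2]).x; print(nm,st[i,4],cc.round(4))
E
```

```text
scene
griptop 103 [ 0.5977 -0.2953  0.2082] [ 0.586  -0.3066  0.2036] [ 0.607  -0.2833  0.2122] ((596.314453125, -294.8074035644531), (22.76256561279297, 20.943862915039062), 87.89830780029297)
loop [ 0.08090342  0.9967219   0.59859234 -0.3008301 ] [ 0.59082574 -0.32553015  0.11293469] [ 0.60380555 -0.26572521  0.15996439] 85.3595
holder ((600.2119140625, -296.1694030761719), (100.45601654052734, 195.890869140625), 85.51549530029297)
tub [0.4988 0.0329 0.0745]
base ((584.7691650390625, 279.4670715332031), 55.02875518798828)
blue 52 [0.4476 0.0375]
blue 147 [ 0.4837 -0.0062]
yel 175 [0.5133 0.0706]
top
griptop 88 [ 0.5962 -0.2957  0.2082] [ 0.5864 -0.3081  0.2042] [ 0.6053 -0.2834  0.2125] ((596.5066528320312, -295.89642333984375), (23.46688461303711, 19.169435501098633), 84.31765747070312)
loop [ 0.07128774  0.9974558   0.59469163 -0.28755808] [ 0.59053205 -0.32452263  0.1130265 ] [ 0.6024901  -0.26584849  0.15972432] 85.91204
holder ((628.7363891601562, -298.9161071777344), (100.92568969726562, 135.3953857421875), 85.32710266113281)
tub [0.4978 0.0328 0.0744]
base ((583.5645141601562, 278.63360595703125), 54.627044677734375)
blue 52 [ 0.5109 -0.0167]
blue 54 [ 0.481  -0.0158]
blue 53 [0.4578 0.0042]
blue 53 [0.4471 0.0367]
yel 60 [0.5503 0.0314]
yel 62 [0.5386 0.0591]
yel 60 [0.5149 0.078 ]
yel 64 [0.4852 0.0808]
```

Call:
{"fn": "step_arm", "kwargs": {"steps": [{"rot": [0,0,0.175],"travel": [0,0,-20],"gripper": 85},{"rot": [0,0,0.175],"travel": [0,0,-20],"gripper": 85},{"rot": [0,0,0.175],"travel": [0,0,-20],"gripper": 85},{"rot": [0,0,0],"travel": [35,-33,0],"gripper": 85},{"rot": [0,0,0],"travel": [40,-39,0],"gripper": 85},{"rot": [0,0,0],"travel": [45,-44,0],"gripper": 85},{"rot": [0,0,0],"travel": [45,-44,0],"gripper": 85},{"rot": [0,0,0],"travel": [45,-44,0],"gripper": 85},{"rot": [0,0,0],"travel": [40,-39,0],"gripper": 85},{"rot": [0,0,0],"travel": [0,0,0],"gripper": 85}], "newtons": 40}}

```text
time_s: 1.35
position: [0.5397, -0.3383, 0.3075]
tool_rot: [0.999, -0.036, -0.0, -0.001]
wrist_force: [-0.3, 0.2, 0.1]
grip_width: 0.996
gripper_force: 0.0
```

```bash
cat >> h.py <<'E'
def to(x,y,z,yaw=None):
    "shift (mm) in tool axes and turn (rad) from measured pose to a tool-down target"
    o=ctrl.get_obs(); M=R.from_quat(o['tool_rot'])
    t=M.inv().apply(np.array([x,y,z])-o['position'])*1000
    print('pos',o['position'].round(4),'t',round(o['time_s'],2),'q',o['q'].round(2),'F',o['wrist_force'].round(1),'grip',round(o['grip_width']*85.4,1),o['gripper_force'])
    print('travel',t.round(1))
    if yaw is not None:
        T=R.from_matrix(np.array([[np.cos(yaw),np.sin(yaw),0],[np.sin(yaw),-np.cos(yaw),0],[0,0,-1]]))
        print('rot',(M.inv()*T).as_rotvec().round(4))
E
python3 -c "
from h import *
to(.5965,-.2955,.193,-.078)"
```

```text
pos [ 0.5397 -0.3383  0.3075] t 1.35 q [-0.68  0.22  1.42  0.    1.51  0.96] F [-0.3  0.2  0.1] grip 85.0 0.0
travel [ 53.6 -46.7 114.5]
rot [-0.0015  0.0004  0.0054]
```

Call:
{"fn": "step_arm", "kwargs": {"steps": [{"rot": [0,0,0.005],"travel": [27,-23.5,0],"gripper": 85},{"rot": [0,0,0],"travel": [26.6,-23.2,0],"gripper": 85},{"rot": [0,0,0],"travel": [0,0,30],"gripper": 85},{"rot": [0,0,0],"travel": [0,0,20],"gripper": 85},{"rot": [0,0,0],"travel": [0,0,0],"gripper": 85}]}}

```text
time_s: 1.98
position: [0.5926, -0.2996, 0.2553]
tool_rot: [0.999, -0.042, -0.002, -0.001]
wrist_force: [-0.5, 0.4, -0.1]
grip_width: 0.999
gripper_force: 0.0
```

```bash
python3 -c "
from h import *
to(.5965,-.2955,.193,-.078)
s=snap('wrist');P=cloud(s);m=(abs(P[...,2]-.208)<.004)&(np.hypot(P[...,0]-.597,P[...,1]+.295)<.03);t=P[m];print(len(t),t.mean(0),cv2.minAreaRect((t[:,:2]*1000).astype(np.float32)))"
```

```text
pos [ 0.5926 -0.2996  0.2553] t 1.98 q [-0.59  0.31  1.4  -0.    1.43  1.07] F [-0.5  0.4 -0.1] grip 85.3 0.0
travel [ 3.9 -4.3 62.3]
rot [-0.0024  0.0049 -0.0064]
1572 [ 0.59874651 -0.29606201  0.20828207] ((598.0029296875, -295.9165954589844), (23.96678924560547, 20.363006591796875), 86.4333724975586)
```

Call:
{"fn": "step_arm", "kwargs": {"steps": [{"rot": [0,0,-0.006],"travel": [4.5,-4.5,0],"gripper": 85},{"rot": [0,0,0],"travel": [0,0,25],"gripper": 85},{"rot": [0,0,0],"travel": [0,0,15],"gripper": 85},{"rot": [0,0,0],"travel": [0,0,0],"gripper": 85}]}}

```text
time_s: 2.52
position: [0.5987, -0.295, 0.217]
tool_rot: [0.999, -0.039, -0.001, -0.001]
wrist_force: [0.1, -0.2, 0.6]
grip_width: 0.995
gripper_force: 0.0
```

```bash
python3 -c "
from h import *
to(.5972,-.2957,.193,-.078)"
```

```text
pos [ 0.5987 -0.295   0.217 ] t 2.52 q [-0.58  0.34  1.44  0.    1.36  1.07] F [ 0.1 -0.2  0.6] grip 85.0 0.0
travel [-1.4  0.9 24. ]
rot [-0.0013  0.0022  0.0008]
```

Lined up, so I descend and grasp.

Call:
{"fn": "step_arm", "kwargs": {"steps": [{"rot": [0,0,0],"travel": [-1,0.7,14],"gripper": 85},{"rot": [0,0,0],"travel": [0,0,10],"gripper": 60},{"rot": [0,0,0],"travel": [0,0,0],"gripper": 35},{"rot": [0,0,0],"travel": [0,0,0],"gripper": 10},{"rot": [0,0,0],"travel": [0,0,0],"gripper": 10},{"rot": [0,0,0],"travel": [0,0,0],"gripper": 10},{"rot": [0,0,0],"travel": [0,0,0],"gripper": 10},{"rot": [0,0,0],"travel": [0,0,0],"gripper": 10}]}}

```text
time_s: 3.52
position: [0.5986, -0.2962, 0.1949]
tool_rot: [0.999, -0.039, 0.0, 0.0]
wrist_force: [-0.4, 0.6, 2.3]
grip_width: 0.275
gripper_force: 39.9
```

```bash
python3 -c "
from h import *
to(.498,.033,.193,-.078)"
```

```text
pos [ 0.5986 -0.2962  0.1949] t 3.52 q [-0.58  0.36  1.46  0.    1.32  1.07] F [-0.4  0.6  2.3] grip 23.5 39.90484535694122
travel [-125.6 -320.5    1.6]
rot [ 0.0005 -0.0009  0.0008]
```

Call:
{"fn": "step_arm", "kwargs": {"steps": [{"rot": [0,0,0],"travel": [0,0,-12],"gripper": 10},{"rot": [0,0,0],"travel": [0,0,-22],"gripper": 10},{"rot": [0,0,0],"travel": [0,0,-26],"gripper": 10},{"rot": [0,0,0],"travel": [0,0,-26],"gripper": 10},{"rot": [0,0,0],"travel": [0,0,-24],"gripper": 10},{"rot": [0,0,0],"travel": [0,0,0],"gripper": 10}], "newtons": 60}}

```text
time_s: 4.28
position: [0.5991, -0.2966, 0.3073]
tool_rot: [0.999, -0.039, 0.002, 0.001]
wrist_force: [-0.6, -0.3, -1.4]
grip_width: 0.271
gripper_force: 59.0
```

Call:
{"fn": "step_arm", "kwargs": {"steps": [{"rot": [0,0,0],"travel": [-7,-18,0],"gripper": 10},{"rot": [0,0,0],"travel": [-12,-30,0],"gripper": 10},{"rot": [0,0,0],"travel": [-15,-38,0],"gripper": 10},{"rot": [0,0,0],"travel": [-16,-41,0],"gripper": 10},{"rot": [0,0,0],"travel": [-16,-42,0],"gripper": 10},{"rot": [0,0,0],"travel": [-16,-41,0],"gripper": 10},{"rot": [0,0,0],"travel": [-16,-41,0],"gripper": 10},{"rot": [0,0,0],"travel": [-15,-38,0],"gripper": 10},{"rot": [0,0,0],"travel": [-11,-29,0],"gripper": 10},{"rot": [0,0,0],"travel": [0,0,0],"gripper": 10}]}}

```text
time_s: 5.52
position: [0.498, 0.0324, 0.303]
tool_rot: [0.999, -0.037, -0.001, -0.0]
wrist_force: [0.1, -0.6, -0.8]
grip_width: 0.271
gripper_force: 59.2
```

```bash
python3 -c "
from h import *
to(.498,.033,.192,-.078)
s=snap('scene');save('lift.png',s['pixels'][90:310,200:480],2.5);P=cloud(s);np.save('lift.npy',P)"
```

```text
pos [0.498  0.0324 0.303 ] t 5.53 q [-0.09 -0.12  1.77  0.    1.49  1.55] F [ 0.1 -0.6 -0.8] grip 23.2 59.24203097820282
travel [  0.2  -0.5 111. ]
rot [-0.0004  0.002   0.0039]
```

View pics/lift.png

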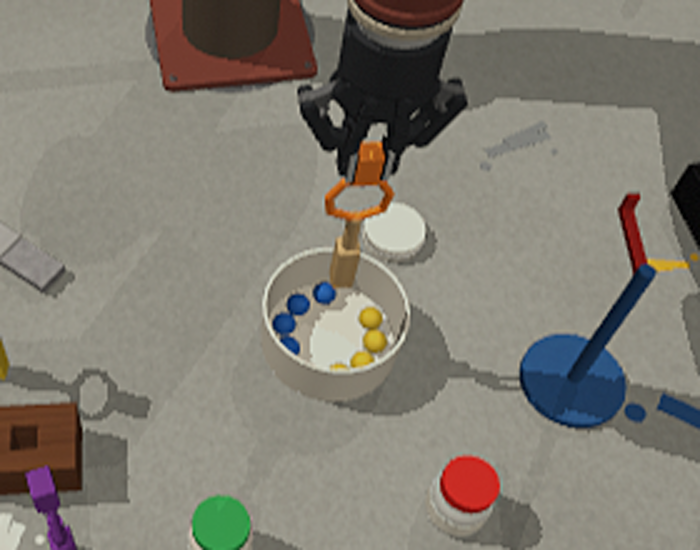

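The picture shows the paddle upright in the gripper over the tub, with its foot at crop (345,270). The beads lie in two arcs and the holder socket at (25,435) is empty. I lower it at the tub's centre.

Call:
{"fn": "step_arm", "kwargs": {"steps": [{"rot": [0,0,0.004],"travel": [0,0,20],"gripper": 10},{"rot": [0,0,0],"travel": [0,0,30],"gripper": 10},{"rot": [0,0,0],"travel": [0,0,30],"gripper": 10},{"rot": [0,0,0],"travel": [0,0,20],"gripper": 10},{"rot": [0,0,0],"travel": [0,0,6],"gripper": 10},{"rot": [0,0,0],"travel": [0,0,0],"gripper": 10}]}}

```text
time_s: 6.32
position: [0.4991, 0.03, 0.198]
tool_rot: [0.999, -0.041, -0.0, 0.0]
wrist_force: [0.5, 0.2, -1.5]
grip_width: 0.27
gripper_force: 59.2
```

Call:
{"fn": "step_arm", "kwargs": {"steps": [{"rot": [0,0,0],"travel": [8,5,0],"gripper": 10},{"rot": [0,0,0],"travel": [12,8,0],"gripper": 10},{"rot": [0,0,0],"travel": [12,8,0],"gripper": 10},{"rot": [0,0,0],"travel": [5,3,0],"gripper": 10},{"rot": [0,0,0],"travel": [0,0,0],"gripper": 10}]}}

```text
time_s: 6.95
position: [0.5344, 0.0033, 0.1982]
tool_rot: [0.999, -0.041, -0.0, -0.0]
wrist_force: [0.1, -0.3, -1.7]
grip_width: 0.274
gripper_force: 59.3
```

```bash
python3 -c "
from h import *
to(.498,.033,.196,-.078)"
```

```text
pos [0.5344 0.0033 0.1982] t 6.95 q [-0.14  0.05  1.82  0.    1.28  1.51] F [ 0.1 -0.3 -1.7] grip 23.4 59.266934394836426
travel [-38.7 -26.6   2.2]
rot [-0.0001  0.0004 -0.0038]
```

Call:
{"fn": "step_arm", "kwargs": {"steps": [{"rot": [0,0,0],"travel": [-10.5,8,1.5],"gripper": 10},{"rot": [0,0,0],"travel": [-11.9,6.9,0],"gripper": 10},{"rot": [0,0,0],"travel": [-13.5,2.9,0],"gripper": 10},{"rot": [0,0,0],"travel": [-13.7,-1.4,0],"gripper": 10},{"rot": [0,0,0],"travel": [-12.6,-5.6,0],"gripper": 10},{"rot": [0,0,0],"travel": [-10.2,-9.2,0],"gripper": 10},{"rot": [0,0,0],"travel": [-6.9,-11.9,0],"gripper": 10},{"rot": [0,0,0],"travel": [-2.9,-13.5,0],"gripper": 10},{"rot": [0,0,0],"travel": [1.4,-13.7,0],"gripper": 10},{"rot": [0,0,0],"travel": [5.6,-12.6,0],"gripper": 10}]}}

```text
time_s: 8.2
position: [0.4627, 0.0603, 0.1962]
tool_rot: [0.999, -0.04, -0.001, 0.001]
wrist_force: [0.8, -6.1, -1.8]
grip_width: 0.27
gripper_force: 59.1
```

```bash
python3 -c "
from h import *
to(.498,.033,.196,-.078)"
```

```text
pos [0.4627 0.0603 0.1962] t 8.2 q [-0.04 -0.12  1.98 -0.    1.28  1.61] F [ 0.8 -6.1 -1.8] grip 23.1 59.09850776195526
travel [37.4 24.4  0.2]
rot [ 0.0013  0.0023 -0.0025]
```

Call:
{"fn": "step_arm", "kwargs": {"steps": [{"rot": [0,0,0],"travel": [9.2,-10.2,0],"gripper": 10},{"rot": [0,0,0],"travel": [11.9,-6.9,0],"gripper": 10},{"rot": [0,0,0],"travel": [13.5,-2.9,0],"gripper": 10},{"rot": [0,0,0],"travel": [13.7,1.4,0],"gripper": 10},{"rot": [0,0,0],"travel": [12.6,5.6,0],"gripper": 10},{"rot": [0,0,0],"travel": [10.2,9.2,0],"gripper": 10},{"rot": [0,0,0],"travel": [6.9,11.9,0],"gripper": 10},{"rot": [0,0,0],"travel": [2.9,13.5,0],"gripper": 10},{"rot": [0,0,0],"travel": [-1.4,13.7,0],"gripper": 10},{"rot": [0,0,0],"travel": [-5.6,12.6,0],"gripper": 10}]}}

```text
time_s: 9.45
position: [0.5333, 0.0055, 0.1973]
tool_rot: [0.999, -0.041, 0.001, -0.001]
wrist_force: [-0.7, 8.1, -1.1]
grip_width: 0.268
gripper_force: 60.1
```

```bash
python3 -c "
from h import *
to(.498,.033,.196,-.078)
s=snap('scene');save('stir1.png',s['pixels'][150:270,260:400],5)"
```

```text
pos [0.5333 0.0055 0.1973] t 9.45 q [-0.14  0.04  1.82  0.    1.28  1.51] F [-0.7  8.1 -1.1] grip 22.9 60.13803720474243
travel [-37.5 -24.5   1.3]
rot [-0.0017 -0.0021 -0.0039]
```

View pics/stir1.png

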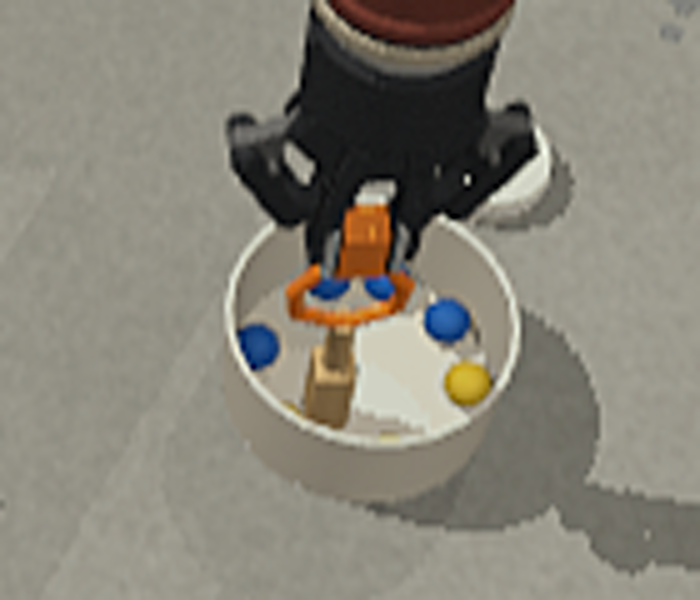

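The foot (325,385) sweeps the ring and the beads have moved around it. One yellow is still at the right (467,383) and no bead has spilled. I do another round.

Call:
{"fn": "step_arm", "kwargs": {"steps": [{"rot": [0,0,0],"travel": [-9.2,10.2,1],"gripper": 10},{"rot": [0,0,0],"travel": [-11.9,6.9,0],"gripper": 10},{"rot": [0,0,0],"travel": [-13.5,2.9,0],"gripper": 10},{"rot": [0,0,0],"travel": [-13.7,-1.4,0],"gripper": 10},{"rot": [0,0,0],"travel": [-12.6,-5.6,0],"gripper": 10},{"rot": [0,0,0],"travel": [-10.2,-9.2,0],"gripper": 10},{"rot": [0,0,0],"travel": [-6.9,-11.9,0],"gripper": 10},{"rot": [0,0,0],"travel": [-2.9,-13.5,0],"gripper": 10},{"rot": [0,0,0],"travel": [1.4,-13.7,0],"gripper": 10},{"rot": [0,0,0],"travel": [5.6,-12.6,0],"gripper": 10}]}}

```text
time_s: 10.75
position: [0.4636, 0.0605, 0.1958]
tool_rot: [0.999, -0.04, 0.0, 0.0]
wrist_force: [0.0, -1.5, -1.3]
grip_width: 0.268
gripper_force: 60.0
```

Call:
{"fn": "step_arm", "kwargs": {"steps": [{"rot": [0,0,0],"travel": [9.2,-10.2,0],"gripper": 10},{"rot": [0,0,0],"travel": [11.9,-6.9,0],"gripper": 10},{"rot": [0,0,0],"travel": [13.5,-2.9,0],"gripper": 10},{"rot": [0,0,0],"travel": [13.7,1.4,0],"gripper": 10},{"rot": [0,0,0],"travel": [12.6,5.6,0],"gripper": 10},{"rot": [0,0,0],"travel": [10.2,9.2,0],"gripper": 10},{"rot": [0,0,0],"travel": [6.9,11.9,0],"gripper": 10},{"rot": [0,0,0],"travel": [2.9,13.5,0],"gripper": 10},{"rot": [0,0,0],"travel": [-1.4,13.7,0],"gripper": 10},{"rot": [0,0,0],"travel": [-5.6,12.6,0],"gripper": 10}]}}

```text
time_s: 12.0
position: [0.5318, 0.006, 0.1956]
tool_rot: [0.999, -0.041, -0.001, -0.001]
wrist_force: [-4.2, 4.1, -0.2]
grip_width: 0.268
gripper_force: 60.0
```

Call:
{"fn": "step_arm", "kwargs": {"steps": [{"rot": [0,0,0],"travel": [-9.2,10.2,0],"gripper": 10},{"rot": [0,0,0],"travel": [-11.9,6.9,0],"gripper": 10},{"rot": [0,0,0],"travel": [-13.5,2.9,0],"gripper": 10},{"rot": [0,0,0],"travel": [-13.7,-1.4,0],"gripper": 10},{"rot": [0,0,0],"travel": [-12.6,-5.6,0],"gripper": 10},{"rot": [0,0,0],"travel": [-10.2,-9.2,0],"gripper": 10},{"rot": [0,0,0],"travel": [-6.9,-11.9,0],"gripper": 10},{"rot": [0,0,0],"travel": [-2.9,-13.5,0],"gripper": 10},{"rot": [0,0,0],"travel": [1.4,-13.7,0],"gripper": 10},{"rot": [0,0,0],"travel": [0,0,0],"gripper": 10}]}}

```text
time_s: 13.25
position: [0.4574, 0.0483, 0.1961]
tool_rot: [0.999, -0.04, 0.001, 0.0]
wrist_force: [1.3, -1.1, -1.0]
grip_width: 0.271
gripper_force: 59.8
```

```bash
python3 -c "
from h import *
to(.498,.033,.330,-.078)
s=snap('scene');save('stir2.png',s['pixels'][150:270,260:400],3)
o=ctrl.get_obs();print(o['moment'])"
```

```text
pos [0.4574 0.0483 0.1961] t 13.25 q [-0.07 -0.14  2.   -0.    1.28  1.58] F [ 1.3 -1.1 -1. ] grip 23.1 59.79666888713837
travel [  41.9   12.1 -133.9]
rot [ 0.0005 -0.0014 -0.0014]
[-0.22655338 -0.37796649  0.01812107]
```

Call:
{"fn": "step_arm", "kwargs": {"steps": [{"rot": [0,0,0],"travel": [4,1,-15],"gripper": 10},{"rot": [0,0,0],"travel": [0,0,-28],"gripper": 10},{"rot": [0,0,0],"travel": [0,0,-32],"gripper": 10},{"rot": [0,0,0],"travel": [0,0,-28],"gripper": 10},{"rot": [0,0,0],"travel": [0,0,-15],"gripper": 10},{"rot": [0,0,0],"travel": [-3,-20,0],"gripper": 10},{"rot": [0,0,0],"travel": [-5,-35,0],"gripper": 10},{"rot": [0,0,0],"travel": [-5,-40,0],"gripper": 10},{"rot": [0,0,0],"travel": [-5,-35,0],"gripper": 10},{"rot": [0,0,0],"travel": [-3,-20,0],"gripper": 10}]}}

```text
time_s: 14.55
position: [0.4512, 0.1988, 0.3134]
tool_rot: [0.999, -0.04, -0.001, 0.0]
wrist_force: [0.2, -0.5, -0.9]
grip_width: 0.269
gripper_force: 59.9
```

```bash
cat > beads.py <<'E'
from h import *
from scipy.optimize import least_squares, linear_sum_assignment
s=snap('top');P=cloud(s);I=s['pixels'];hsv=cv2.cvtColor(I,cv2.COLOR_RGB2HSV); H,S,V=[hsv[...,i].astype(int) for i in range(3)]
save('top_b.png',np.hstack([I[160:280,170:290],snap('scene')['pixels'][150:270,260:400]]),3)
old=dict(blue=[[.5109,-.0167],[.481,-.0158],[.4578,.0042],[.4471,.0367]],yel=[[.5503,.0314],[.5386,.0591],[.5149,.078],[.4852,.0808]])
b=(P[...,0]>.41)&(P[...,0]<.59)&(P[...,1]>-.05)&(P[...,1]<.12)&(P[...,2]>.012)&(P[...,2]<.05)
for nm,m in(('blue',(H>100)&(H<128)&(S>120)),('yel',(H>18)&(H<35)&(S>120))):
    k,lab,st,ce=cv2.connectedComponentsWithStats((m&b).astype(np.uint8)); N=[]
    for i in range(1,k):
        if st[i,4]<8: continue
        q=P[lab==i]; cc=least_squares(lambda v:np.linalg.norm(q-[v[0],v[1],.018],axis=1)-.013,q.mean(0)[:2]).x; N.append(cc); print(nm,st[i,4],cc.round(4))
    d=np.linalg.norm(np.array(old[nm])[:,None]-np.array(N)[None],axis=2)*1000; print(d.round(0))
E
python3 beads.py; python3 -c "
from h import *
to(.449,.302,.33,-.169)"
```

```text
blue 58 [0.5527 0.0496]
blue 55 [0.5538 0.0223]
blue 54 [ 0.5349 -0.0112]
blue 57 [0.4502 0.0648]
[[ 78.  58.  25. 102.]
 [ 97.  82.  54.  86.]
 [105.  98.  79.  61.]
 [106. 108. 100.  28.]]
yel 59 [ 0.4981 -0.0249]
yel 58 [ 0.4693 -0.0168]
yel 123 [0.4444 0.0212]
[[ 77.  94. 106.]
 [ 93. 103. 102.]
 [104. 105.  91.]
 [106.  99.  72.]]
pos [0.4511 0.1989 0.3134] t 14.65 q [ 0.25 -0.14  1.77  0.    1.51  1.9 ] F [-0.3 -0.3 -1.3] grip 23.2 59.83389616012573
travel [ -10.3 -102.6  -16.6]
rot [-0.0001  0.0017  0.0901]
```

View pics/top_b.png

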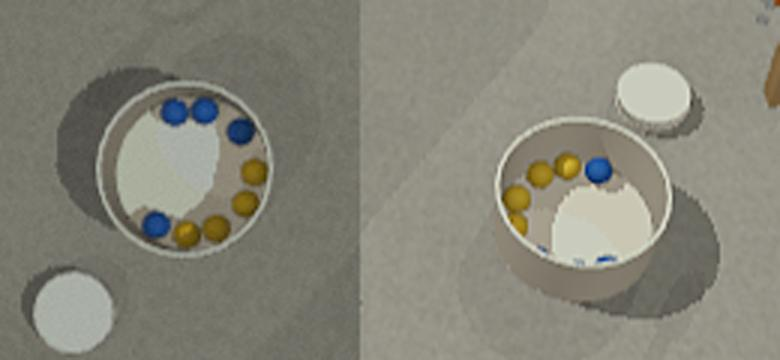

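The crops show all 8 beads in the tub, with three blue at the top (190,115), four yellow at the right and one blue at (155,225). Every bead is at least 25 mm from any same-coloured start position. I go on to the hook.

Call:
{"fn": "step_arm", "kwargs": {"steps": [{"rot": [0,0,0],"travel": [-2,-20,6],"gripper": 10},{"rot": [0,0,0],"travel": [-3,-30,13],"gripper": 10},{"rot": [0,0,0],"travel": [-3,-32,17],"gripper": 10},{"rot": [0,0,0],"travel": [-2,-20,10],"gripper": 10},{"rot": [0,0,0.09],"travel": [0,0,0],"gripper": 10},{"rot": [0,0,0],"travel": [0,0,0],"gripper": 10},{"rot": [0,0,0],"travel": [0,0,0],"gripper": 10}]}}

```text
time_s: 15.52
position: [0.4504, 0.2995, 0.2681]
tool_rot: [0.996, -0.085, 0.0, 0.0]
wrist_force: [0.3, 0.2, -0.6]
grip_width: 0.272
gripper_force: 60.0
```

```bash
python3 - <<'E'
from h import *
to(.449,.302,.266,-.169)
to(.5446,.2858,.266,-.169)
for n in('scene','top'):
    s=snap(n);P=cloud(s);I=s['pixels'];hsv=cv2.cvtColor(I,cv2.COLOR_RGB2HSV); H,S,V=[hsv[...,i].astype(int) for i in range(3)]
    if n=='scene': save('pre.png',I[110:290,340:500],3)
    o=(H>=4)&(H<=16)&(S>170)&(V>90)&(np.hypot(P[...,0]-.449,P[...,1]-.302)<.06)
    q=P[o&(P[...,2]<.25)&(P[...,2]>.17)]; print(n,len(q),q.min(0).round(4),q.max(0).round(4),((q.min(0)+q.max(0))/2).round(4),cv2.fitLine(q[:,:2].astype(np.float32),cv2.DIST_HUBER,0,.001,.001).ravel())
    w=P[(np.hypot(P[...,0]-.449,P[...,1]-.302)<.05)&(P[...,2]<.145)&(P[...,2]>.06)]; print('foot',len(w),w.mean(0),w.min(0),w.max(0))
    r=((H<4)|(H>174))&(S>150)&(P[...,2]>.19)&(P[...,2]<.24)&(P[...,1]>.25)&(P[...,0]>.49); q=P[r]; t=q[q[:,2]>.22]; print('tip',len(t),t.mean(0).round(4))
E
```

```text
pos [0.4504 0.2995 0.2681] t 15.53 q [ 0.44  0.01  1.72 -0.    1.41  2.18] F [ 0.3  0.2 -0.6] grip 23.2 59.983556270599365
travel [-1.8 -2.3  2.1]
rot [ 0.     -0.0004 -0.0012]
pos [0.4504 0.2995 0.2681] t 15.53 q [ 0.44  0.01  1.72 -0.    1.41  2.18] F [ 0.3  0.2 -0.6] grip 23.2 59.983556270599365
travel [95.2 -2.5  2.1]
rot [ 0.     -0.0004 -0.0012]
scene 149 [0.4473 0.2689 0.1879] [0.4631 0.3263 0.2497] [0.4552 0.2976 0.2188] [0.18069863 0.9835385  0.45650405 0.29641992]
foot 188 [0.4684008  0.29445406 0.11797076] [0.44973225 0.28626775 0.08401988] [0.47670524 0.30890181 0.14475515]
tip 14 [0.5105 0.2905 0.225 ]
top 41 [0.4483 0.269  0.1799] [0.4606 0.3036 0.2359] [0.4544 0.2863 0.2079] [0.32199287 0.9467421  0.45312515 0.2814507 ]
foot 116 [0.46342381 0.29111798 0.12159871] [0.45017798 0.28634065 0.08381719] [0.47658947 0.30747929 0.14476778]
tip 11 [0.5089 0.2913 0.2261]
```

View pics/pre.png

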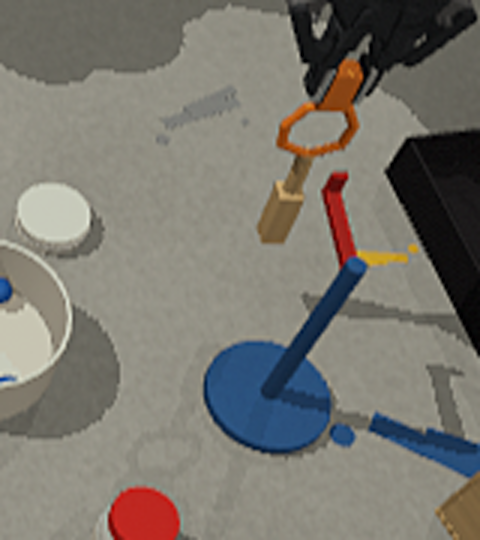

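The picture shows the paddle held with its loop at (318,128), level with the hook tip (338,180). It leans about 5° in the grip with the foot forward. I level it first.

Call:
{"fn": "step_arm", "kwargs": {"steps": [{"rot": [0,-0.075,0],"travel": [0,0,0],"gripper": 10},{"rot": [0,0,0],"travel": [-1,-2.5,0],"gripper": 10},{"rot": [0,0,0],"travel": [0,0,0],"gripper": 10}]}}

```text
time_s: 16.0
position: [0.4496, 0.3026, 0.2679]
tool_rot: [0.996, -0.085, -0.037, -0.003]
wrist_force: [0.3, -0.2, -0.9]
grip_width: 0.272
gripper_force: 59.9
```

```bash
cat > lean.py <<'E'
from h import *
to(.5446,.2858,.266,-.169)
c=ctrl.get_obs()['position']
for n in('scene','top'):
    s=snap(n);P=cloud(s);I=s['pixels'];hsv=cv2.cvtColor(I,cv2.COLOR_RGB2HSV); H,S,V=[hsv[...,i].astype(int) for i in range(3)]
    d=np.hypot(P[...,0]-c[0],P[...,1]-c[1]); o=(H>=4)&(H<=16)&(S>170)&(V>90)&(d<.06)
    q=P[o&(P[...,2]<c[2]-.02)&(P[...,2]>c[2]-.1)]; print(n,len(q),q.min(0).round(4),q.max(0).round(4),((q.min(0)+q.max(0))/2).round(4))
    w=P[(d<.05)&(P[...,2]<c[2]-.12)&(P[...,2]>c[2]-.21)]; print('foot',len(w),w.min(0).round(4),w.max(0).round(4),((w.min(0)+w.max(0))/2).round(4))
E
python3 lean.py
```

```text
pos [0.4496 0.3026 0.2679] t 16.0 q [0.42 0.05 1.68 0.04 1.47 2.16] F [ 0.3 -0.2 -0.9] grip 23.2 59.90924656391144
travel [96.4  0.4 -5.3]
rot [-0.0002  0.0739 -0.0022]
scene 135 [0.4432 0.2723 0.1871] [0.4591 0.3299 0.2478] [0.4512 0.3011 0.2174]
foot 197 [0.4403 0.291  0.0841] [0.4636 0.3134 0.1478] [0.452  0.3022 0.116 ]
top 34 [0.442  0.2731 0.1888] [0.4514 0.302  0.2363] [0.4467 0.2876 0.2126]
foot 127 [0.4381 0.2906 0.0818] [0.4614 0.3133 0.1476] [0.4498 0.302  0.1147]
```

Vertical now. I thread the hook.

Call:
{"fn": "step_arm", "kwargs": {"steps": [{"rot": [0,0,0],"travel": [8,0.1,-0.5],"gripper": 10},{"rot": [0,0,0],"travel": [11,0.1,-0.6],"gripper": 10},{"rot": [0,0,0],"travel": [12,0.1,-0.7],"gripper": 10},{"rot": [0,0,0],"travel": [12,0,-0.7],"gripper": 10},{"rot": [0,0,0],"travel": [12,0,-0.7],"gripper": 10},{"rot": [0,0,0],"travel": [12,0,-0.7],"gripper": 10},{"rot": [0,0,0],"travel": [12,0,-0.7],"gripper": 10},{"rot": [0,0,0],"travel": [10,0,-0.6],"gripper": 10},{"rot": [0,0,0],"travel": [5,0,-0.3],"gripper": 10},{"rot": [0,0,0],"travel": [0,0,0],"gripper": 10}]}}

```text
time_s: 17.35
position: [0.5424, 0.2862, 0.2662]
tool_rot: [0.996, -0.086, -0.037, -0.003]
wrist_force: [-0.2, 0.1, -2.0]
grip_width: 0.271
gripper_force: 60.0
```

```bash
python3 lean.py; python3 -c "
from h import *
to(.5436,.2858,.237,-.169)"
```

```text
pos [0.5424 0.2862 0.2662] t 17.35 q [0.34 0.23 1.49 0.04 1.49 2.08] F [-0.2  0.1 -2. ] grip 23.1 60.01751661300659
travel [ 2.3 -0.   0. ]
rot [-0.      0.0753 -0.0024]
scene 144 [0.5247 0.2561 0.1855] [0.5722 0.3146 0.2446] [0.5485 0.2854 0.215 ]
foot 344 [0.5312 0.2711 0.0566] [0.5916 0.2986 0.1458] [0.5614 0.2848 0.1012]
top 41 [0.5095 0.2546 0.1765] [0.5477 0.2925 0.2351] [0.5286 0.2736 0.2058]
foot 202 [0.5305 0.2712 0.0565] [0.59   0.2964 0.1455] [0.5602 0.2838 0.101 ]
pos [0.5419 0.2863 0.2663] t 17.45 q [0.34 0.23 1.49 0.04 1.49 2.08] F [ 0.1 -0.7 -1.9] grip 23.3 60.01747012138367
travel [ 3.9  0.2 29.1]
rot [-0.      0.0754 -0.0021]
```

Call:
{"fn": "step_arm", "kwargs": {"steps": [{"rot": [0,0,0],"travel": [0.8,0,10],"gripper": 10},{"rot": [0,0,0],"travel": [0.7,0,10],"gripper": 10},{"rot": [0,0,0],"travel": [0.5,0,6],"gripper": 10},{"rot": [0,0,0],"travel": [0,0,2],"gripper": 10},{"rot": [0,0,0],"travel": [0,0,0],"gripper": 10}]}}

```text
time_s: 18.08
position: [0.5421, 0.2864, 0.2386]
tool_rot: [0.996, -0.085, -0.037, -0.003]
wrist_force: [-1.7, 0.1, 0.1]
grip_width: 0.274
gripper_force: 60.4
```

```bash
python3 - <<'E'
from h import *
to(.5436,.2858,.237,-.169)
s=snap('scene');save('hook.png',s['pixels'][110:290,340:500],3)
E
```

```text
pos [0.5421 0.2864 0.2386] t 18.07 q [0.34 0.24 1.52 0.04 1.44 2.07] F [-1.7  0.1  0.1] grip 23.4 60.44794321060181
travel [1.7 0.3 1.5]
rot [-0.0004  0.0748 -0.0021]
```

View pics/hook.png

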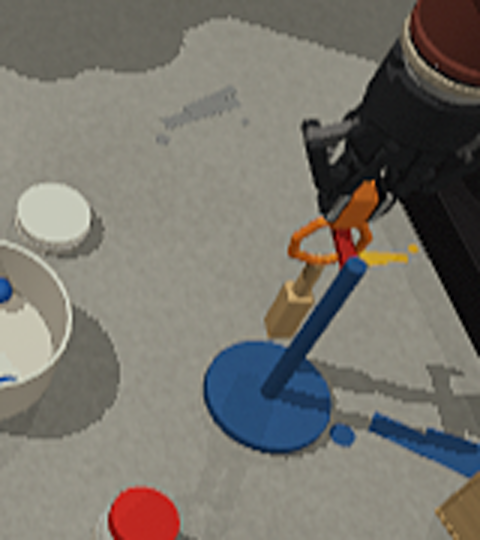

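The bar runs through the loop at (345,240) and the wrist force shows it is seated. I release gently.

Call:
{"fn": "step_arm", "kwargs": {"steps": [{"rot": [0,0,0],"travel": [0,0,1],"gripper": 20},{"rot": [0,0,0],"travel": [0,0,0],"gripper": 24},{"rot": [0,0,0],"travel": [0,0,0],"gripper": 26},{"rot": [0,0,0],"travel": [0,0,0],"gripper": 28},{"rot": [0,0,0],"travel": [0,0,0],"gripper": 32},{"rot": [0,0,0],"travel": [0,0,0],"gripper": 40},{"rot": [0,0,0],"travel": [0,0,0],"gripper": 50},{"rot": [0,0,0],"travel": [0,0,0],"gripper": 60},{"rot": [0,0,0],"travel": [0,0,0],"gripper": 60},{"rot": [0,0,0],"travel": [0,0,0],"gripper": 60}], "newtons": 20}}

```text
time_s: 19.38
position: [0.542, 0.2863, 0.2373]
tool_rot: [0.996, -0.085, -0.037, -0.003]
wrist_force: [-0.8, -0.2, 0.8]
grip_width: 0.701
gripper_force: 0.0
```

Call:
{"fn": "step_arm", "kwargs": {"steps": [{"rot": [0,0,0],"travel": [0,0,-8],"gripper": 60},{"rot": [0,0,0],"travel": [0,0,-15],"gripper": 60},{"rot": [0,0,0],"travel": [0,0,-25],"gripper": 60},{"rot": [0,0,0],"travel": [0,0,-30],"gripper": 60},{"rot": [0,0,0],"travel": [-20,0,-20],"gripper": 60},{"rot": [0,0,0],"travel": [-40,0,0],"gripper": 60},{"rot": [0,0,0],"travel": [-40,0,0],"gripper": 60},{"rot": [0,0,0],"travel": [-40,0,0],"gripper": 60},{"rot": [0,0,0],"travel": [0,0,0],"gripper": 60},{"rot": [0,0,0],"travel": [0,0,0],"gripper": 60}]}}

```text
time_s: 20.62
position: [0.4124, 0.3089, 0.3466]
tool_rot: [0.996, -0.085, -0.036, -0.004]
wrist_force: [-0.0, -0.7, -0.9]
grip_width: 0.701
gripper_force: 0.0
```

```bash
python3 - <<'E'
from h import *
to(.45,.30,.35)
for k in range(2):
    s=snap('scene');P=cloud(s);I=s['pixels'];hsv=cv2.cvtColor(I,cv2.COLOR_RGB2HSV); H,S,V=[hsv[...,i].astype(int) for i in range(3)]
    o=(H>=5)&(H<=16)&(S>170)&(V>90)&(np.hypot(P[...,0]-.544,P[...,1]-.286)<.06)&(P[...,2]>.1);q=P[o]; print(q.mean(0).round(4),q.max(0).round(4))
    w=(np.hypot(P[...,0]-.545,P[...,1]-.286)<.035)&(P[...,2]>.03)&(P[...,2]<.12)&(H<25); print('foot',P[w].mean(0).round(4),P[w].min(0).round(4),P[w].max(0).round(4))
save('final.png',I[90:310,260:500],2.5)
E
```

```text
pos [0.4124 0.3089 0.3466] t 20.62 q [ 0.46 -0.05  1.64  0.04  1.62  2.2 ] F [-0.  -0.7 -0.9] grip 59.9 0.0
travel [38.3  2.4 -6.2]
[0.5449 0.2814 0.2195] [0.5648 0.3148 0.2538]
foot [0.5469 0.2851 0.0914] [0.5288 0.2771 0.0543] [0.5548 0.299  0.12  ]
[0.545  0.2814 0.2191] [0.5633 0.3152 0.2537]
foot [0.5469 0.2852 0.0912] [0.53   0.2775 0.056 ] [0.5551 0.3003 0.1199]
```

View pics/final.png

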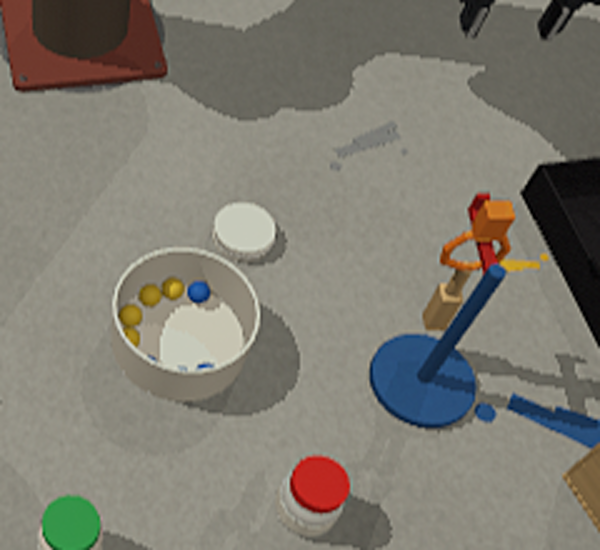

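The paddle hangs by its loop on the hook (485,240), clear of the gripper, and the beads are in the tub. I let it settle for about a second and then hand in.

Call:
{"fn": "step_arm", "kwargs": {"steps": [{"rot": [0,0,0],"travel": [0,0,0],"gripper": 60},{"rot": [0,0,0],"travel": [0,0,0],"gripper": 60},{"rot": [0,0,0],"travel": [0,0,0],"gripper": 60},{"rot": [0,0,0],"travel": [0,0,0],"gripper": 60},{"rot": [0,0,0],"travel": [0,0,0],"gripper": 60},{"rot": [0,0,0],"travel": [0,0,0],"gripper": 60},{"rot": [0,0,0],"travel": [0,0,0],"gripper": 60},{"rot": [0,0,0],"travel": [0,0,0],"gripper": 60},{"rot": [0,0,0],"travel": [0,0,0],"gripper": 60},{"rot": [0,0,0],"travel": [0,0,0],"gripper": 60}]}}

```text
time_s: 21.98
position: [0.4117, 0.3088, 0.3455]
tool_rot: [0.996, -0.085, -0.037, -0.003]
wrist_force: [-0.2, -0.5, -0.4]
grip_width: 0.703
gripper_force: 0.0
```

```bash
python3 beads.py | grep -v '^ *\[' ; python3 - <<'E'
from h import *
s=snap('scene');P=cloud(s);H=cv2.cvtColor(s['pixels'],cv2.COLOR_RGB2HSV)[...,0]
w=(np.hypot(P[...,0]-.545,P[...,1]-.286)<.035)&(P[...,2]>.03)&(P[...,2]<.12)&(H<25); m=P[w].mean(0); print('foot',m.round(4))
if np.linalg.norm(m-[.5469,.2852,.0912])<.003: print(ctrl.sign_off())
E
```

```text
blue 57 [0.5531 0.05  ]
blue 55 [0.5538 0.0223]
blue 55 [ 0.5347 -0.0116]
blue 57 [0.4492 0.0639]
yel 61 [ 0.4985 -0.0249]
yel 59 [ 0.4697 -0.0168]
yel 123 [0.4446 0.0215]
foot [0.5469 0.2851 0.0911]
the job is handed in; nothing more can be done
None
```

The job is handed in at about 22 s: the beads are stirred (each measured at least 25 mm from where it lay), none spilled, and the paddle hangs at rest on the blue stand's hook.

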